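Turn the cap carousel and tip lilac caps down its chute

ROBOT

A 6-joint arm with a two-finger parallel gripper is mounted at the origin on the work surface. World frame = base frame: x ahead of the robot, y to its left, z up, the work surface at z = 0. Lengths are in m, angles in degrees, forces in N, time in s.
With the tool pointing down it reaches from about 0.3 to 0.75 m from the base axis. Payload 8.5 kg.
Tool frame: the origin (TCP) lies at the very end of the fingers, on their centre line; the grasp point (between the pads) lies 19 mm behind it; z points along the fingers, y is the line along which they close (so a half turn about z gives the same grasp; the last joint's range is limited). The gripper opens to 85 mm and grips with 20 to 120 N. Pads are 22 mm wide; open, the fingers measure 114 mm over their backs; the gripper's body (76 mm by 85 mm) begins 54 mm behind the grasp point. The pads swing forward as they close: fully open they stand 13 mm farther back than shut.
Start: joints at [-76.564, 21.807, 74.336, -0, 83.858, -12.336], TCP at [0.239, -0.495, 0.231] pointing down, gripper open.
Joint ranges: [-178.18, 178.18], [-50.72, 133.34], [12.68, 142.11], [-81.47, 261.47], [9.98, 163.14], [-165.26, 165.26]. Speed limits (degrees/s): [136.94, 136.94, 180, 180, 180, 180].

INTERFACE

Orientations are given as a 3x3 rotation matrix whose columns are the frame's x, y, z axes.
In Python, from rig import observe, cams, ticket gives the robot as it stands.
- The arm moves only by the tool move_arm, never from a script. Its arguments are lists of equal length, an entry for each row: "jaw": the finger opening in cm, from 0 to 8.54; "dp": the shift along the tool's x, y, z in cm, a list of three; "turn": the turn, a rotation vector about the tool's x, y, z in rad, a list of three. In form: {"jaw": [jaw, ...], "dp": [[tx, ty, tz], ...], "turn": [[wx, wy, wz], ...]}. A call has 1 to 12 rows; each row shifts and turns the commanded pose from where the row before left it, along the tool's axes as they then stand; what a row does not reach is not made up. A row lasts 1/12 s, in which the tool goes at most 41.7 mm and 7.16 degrees, less where a joint would pass 70% of its speed; a pose out of reach is approached as far as the arm can. A call is refused whole if a number of a shift passes 4.17 or a number of a turn 0.125, either way. A call with a gripper value outside its range is refused whole. The fingers move at their own pace and stop on an object; "force" is the grip in N (left out, the last holds). Time passes only in rows, so rows that do not move let the fingers close. It gives the time, the measured TCP pose, the force, the opening and the grip force at its end, in the units of the state.
- observe(): the state, without advancing time (a new reading comes with each control period).
- cams.get_image(name): name is "scene" or "top" or "wrist"; returns (picture, depth): 480x640x3 uint8, red, green, blue; 480x640 float32, m along the optical axis (not along the pixel's ray), 0 where there is no reading.
- cams.calibration(name): a dict with "vertical_fov" (degrees; the focal length in pixels is half the picture's height over the tangent of half this angle, whatever the lens; pixels are square), "cx", "cy" (the principal point, pixels), "view" (4x4, takes a point from world to camera coordinates); the wrist camera has in their place "tool_from_camera" (4x4, takes a point from camera to tool coordinates, whose origin is the TCP and whose axes are the flange's). Camera axes: x right, y up, looking along -z (the intrinsics and any distortion apply to the point x, -y, -z); pixel columns grow to the right and rows downward; lengths in m; the calibration is good to about 2 mm. The wrist camera is an equidistant fisheye: a pixel r from the principal point sees the ray r / f radians off the axis. A picture is of the moment at which its call begins: read the wrist's pose just before it. calibration takes no time and is no camera call.
- ticket.close_job(): hands the job in; it is judged then, once.
Trained networks look in the newest picture that a camera, given by its name, has taken for a name from the list of things; names that differ only in an ending like _2 or _b are one class to them, and where a whole thing is asked for, a point or a joint stands for the part that bears it (a point fixed in the world has none). Each returns a list of dicts, best first, with "p" (0 to 1); they miss things now and then, are a little off and sometimes report something else, mostly with a low value. They report only what shows in the picture. A call takes as long as a camera call. They do not tell look-alikes from the thing itself.
- cams.spot_in(camera, query): "box" ([centre column, centre row, width, height] as shares, 0 to 1, of the picture: columns of its width, rows of its height, round what is visible of it).
- cams.outline_of(camera, query): "mask" (480x640 bool, what is visible of it) and "box" ([centre column, centre row, width, height] as shares, 0 to 1, of the picture: columns of its width, rows of its height, round what is visible of it).
- cams.mark_of(camera, query): "location" ([column, row] as shares, 0 to 1, of the picture: columns of its width, rows of its height: a listed point, or the origin of a listed thing).
The state is a dict: "time_s": time; "q": joint angles; "qvel": joint speeds; "joint_efforts": joint torques, N m; "position": TCP position; "tool_rot": TCP orientation; "ft_force": force on the tool from outside, world axes, zero at the start; "wrist_torque": the same for the moment, N m; "grip_width": finger opening in m; "gripper_force": force on a finger pad.
Only numpy, scipy, OpenCV 4.12 (cv2) and the standard library are available. Lean on these libraries where they do the work, as an engineer would, in place of code of your own. Each camera call takes 0.05 s, during which the arm holds its last target. There are 200 camera calls.

TASK

Turn the four-bay carousel by its blue bar knob, which has some slack in it, until the lilac compartment sits squarely under the end of the chute, and let it come to rest. Then take the blue scoop by its upright grip and tip its three lilac caps into the top of the chute, without touching the caps with the fingers, so that all three end up in the lilac compartment. Finally stand the empty scoop upright on the bench and let go; leave the tube rack, the bottle and the jar where they are.

Things in the scene. Friction and masses are not known exactly. Their poses are not given: they have to be found in the camera images.
- sorter: Fixed grey foot of the carousel with a white chute. Origin on the bench on the carousel's vertical axis. The chute, an open trough sloping 48 degrees, leans outwards along own +x: its floor runs from 80 mm out and 90 mm above the bench up to 154 mm out and 172 mm up. Ends and top are open; posts and walls reach 47 mm to either side. Parts are poured in from the outer side, moving towards the axis.
- turntable: White carousel, diameter 233 mm, turning either way without stops; 0.25 N m of friction holds it where left. Origin on the axle, 25 mm above the bench; z up. Four quarter-circle bays, floors 31 mm and 4 mm walls 71 mm above the bench, dividers along own x and y. The bay between own +x and +y is lilac, then counterclockwise from above red, black, green. Hub: radius 28 mm, 75 mm above the bench.
- knob_grip (a point): Centre of the blue bar knob, on the axle 115 mm above the bench. Bar: 62 mm long (point's x), 14 mm thick (y), 34 mm tall. Its coupling is worn: it swings freely through 0.5 rad before it takes the carousel along, either way; where in this play it stands, and its angle to the bays, differ each time: feel or watch. Over 1.5 rad may need a new grasp. Chute: outside 75 mm from the axle; within 110 mm, below 165 mm.
- bay_lilac (a point): Centre of the lilac bay's floor, 72 mm from the axle, at 45 degrees between the turntable's own +x and +y.
- chute_drop (a point): Fixed point of the sorter under the chute's lower end, 72 mm out from the axle along the sorter's +x, at bay floor height: bay_lilac belongs here.
- chute_mouth (a point): On the middle line of the chute's floor, 25 mm below its upper end along the slope: 137 mm out from the axle, 153 mm above the bench. Trough inside width 54 mm at the lower end, 66 mm at the upper; side walls stand 22 mm off the floor over the lower half, 46 mm over the upper half (highest edge 205 mm above the bench).
- scoop: Blue plastic scoop, 140 g, loose, open on top and at the front (its own -x). Origin at the centre of its underside; z up. Floor 90 mm long (x) by 52 mm wide (y), 4 mm thick; side and rear walls up to 28 mm; at the rear an upright grip plate. Caps slide out once the floor slopes more than about 40 degrees.
- scoop_grip (a point): Where to hold the scoop: centre of the pads on its upright rear plate, 40 mm behind the origin (own +x) and 68 mm above the underside. The plate is 10 mm thick (own x), 36 mm wide (y) and rises from the rear wall to 86 mm above the underside. The point's axes are those of the scoop.
- scoop_lip (a point): Middle of the front edge of the scoop's floor (top face), 45 mm ahead of its origin, over which the caps slide out.
- cap_a: Lilac rubber tube cap, a cylinder 16 mm in diameter and 18 mm long, 12 g, loose, standing at the start on the scoop's floor; origin at the centre of its underside, z along its axis.
- cap_b: Lilac rubber tube cap, a cylinder 16 mm in diameter and 18 mm long, 12 g, loose, standing at the start on the scoop's floor; origin at the centre of its underside, z along its axis.
- cap_c: Lilac rubber tube cap, a cylinder 16 mm in diameter and 18 mm long, 12 g, loose, standing at the start on the scoop's floor; origin at the centre of its underside, z along its axis.
- cap_a_mid (a point): Middle of this cap.
- cap_b_mid (a point): Middle of this cap.
- cap_c_mid (a point): Middle of this cap.
- tube_rack: Bystander: white rack 80 x 120 mm with red-capped tubes, 96 mm tall, loose. Origin under its centre.
- wash_bottle: Bystander: white bottle, 60 mm in diameter, 110 mm tall, loose. Origin under its centre.
- swab_jar: Bystander: glass jar with a steel lid, 68 mm in diameter, 90 mm tall, loose. Origin under its centre.
Mind the look-alikes: they are no part of the job. Of the things that look like the scoop, the smallest one is meant.

How it is judged:
By the outcome, as a careful person would: the job done as asked, in the order asked, and still so for the second after the job is handed in, with the robot touching nothing.
It also fails if it takes over 72 s, if anything falls off the work surface, if the arm or the gripper's body presses on something with over 40 N, if the wrist force passes 120 N, or if a joint passes its speed limit or range.

## Working session

There is one attempt and no reset: what is moved stays moved. The work goes in short steps, Python scripts to look and compute and a tool call to move; the robot and the scene stay as the last step left them, time stands still between calls to the robot, and variables do not carry over. Pictures are saved under pics/ and viewed, at most 10 in all, crops included, and the job is handed in when it is done.

Besides the shell and the picture viewer there is one more tool, called after "Call:" by a JSON object that holds its "fn" and its "kwargs", one argument or row to a line. move_arm: Moves the arm, as the interface text tells. Its arguments: {"type":"object","properties":{"jaw":{"type":"array","items":{"type":"number"}},"dp":{"type":"array","items":{"type":"array","items":{"type":"number"}}},"turn":{"type":"array","items":{"type":"array","items":{"type":"number"}}},"force":{"type":"number"}},"required":["jaw","dp","turn"]}

```bash
mkdir -p pics; ls; cat > h.py <<'E'
import numpy as np, cv2
from rig import observe, cams, ticket
def K(n):
    c=cams.calibration(n); f=240/np.tan(np.radians(c["vertical_fov"])/2); return c,f
def world(n,u,v,d):
    c,f=K(n); p=np.array([(u-c["cx"])/f*d,-(v-c["cy"])/f*d,-d,1]); return (np.linalg.inv(np.array(c["view"]))@p)[:3]
def ray(n,u,v):
    c,f=K(n); V=np.linalg.inv(np.array(c["view"])); d=V[:3,:3]@np.array([(u-c["cx"])/f,-(v-c["cy"])/f,-1]); return V[:3,3],d
def atz(n,u,v,z):
    o,d=ray(n,u,v); return o+d*(z-o[2])/d[2]
def proj(n,p):
    c,f=K(n); q=np.array(c["view"])@np.append(p,1); return np.array([c["cx"]+f*q[0]/-q[2], c["cy"]+f*(-q[1])/-q[2]])
def cloud(n,dep):
    c,f=K(n); v,u=np.mgrid[:480,:640]; d=dep; P=np.stack([(u-c["cx"])/f*d,-(v-c["cy"])/f*d,-d,np.ones_like(d)],-1)
    return (P@np.linalg.inv(np.array(c["view"])).T)[...,:3]
def tri(a,b):
    (o1,d1),(o2,d2)=a,b; d1=d1/np.linalg.norm(d1); d2=d2/np.linalg.norm(d2)
    s=np.linalg.lstsq(np.stack([d1,-d2],1),o2-o1,rcond=None)[0]; p,q=o1+s[0]*d1,o2+s[1]*d2
    return (p+q)/2,np.linalg.norm(p-q)
def snap(n,name=None):
    im,d=cams.get_image(n)
    if name: cv2.imwrite(f"pics/{name}.png",im[...,::-1])
    return im,d
E
cat > a.py <<'E'
from h import *
np.set_printoptions(precision=4,suppress=True)
im={}
for n in("scene","top"):
    im[n]=snap(n,n+"0"); c=cams.calibration(n); print(n,{k:v for k,v in c.items() if k!="view"})
    for q in ["sorter","turntable","knob_grip","bay_lilac","chute_drop","chute_mouth","scoop","scoop_grip","scoop_lip","cap_a_mid","tube_rack","wash_bottle","swab_jar"]:
        for r in cams.mark_of(n,q)[:4]:
            u,v=r["location"][0]*640,r["location"][1]*480; d=im[n][1][min(int(v),479),min(int(u),639)]
            print(q,round(r["p"],2),round(u,1),round(v,1),world(n,u,v,d) if d>0 else None)
np.savez("d0.npz",s=im["scene"][1],t=im["top"][1],ti=im["top"][0],si=im["scene"][0])
E
python3 a.py
```

```text
pics
scene {'vertical_fov': 42.99953790423711, 'cx': 320.9200129464036, 'cy': 249.17222848898072}
sorter 0.7 293.4 295.0 [ 0.54   -0.1245  0.0405]
sorter 0.34 188.6 359.5 [ 0.4626 -0.3982  0.006 ]
turntable 0.81 294.8 287.2 [ 0.5457 -0.1241  0.0707]
turntable 0.45 191.9 353.9 [ 0.4648 -0.3879  0.0176]
knob_grip 0.92 294.1 269.7 [ 0.529  -0.105   0.1038]
knob_grip 0.62 424.8 253.4 [0.7014 0.2156 0.023 ]
bay_lilac 0.58 300.1 312.2 [ 0.5835 -0.1512  0.032 ]
bay_lilac 0.33 197.6 333.9 [ 0.4728 -0.367   0.073 ]
chute_drop 0.59 311.3 275.1 [ 0.5251 -0.0388  0.0327]
chute_mouth 0.68 328.9 220.5 [0.5239 0.0349 0.1614]
scoop 0.78 188.7 363.9 [ 0.4865 -0.4151  0.0268]
scoop_grip 0.76 213.2 354.2 [ 0.5618 -0.3993  0.1038]
scoop_grip 0.68 129.6 297.8 [ 0.2881 -0.4015  0.0963]
scoop_grip 0.56 194.4 334.3 [ 0.4595 -0.3666  0.0614]
scoop_lip 0.93 233.1 424.1 [ 0.6552 -0.4509 -0.0004]
scoop_lip 0.91 171.5 341.2 [ 0.3885 -0.3851  0.002 ]
scoop_lip 0.74 171.0 374.0 [ 0.4585 -0.4473  0.0009]
cap_a_mid 0.53 174.0 360.1 [ 0.4356 -0.4183  0.0026]
tube_rack 0.7 376.9 208.5 [0.5186 0.2551 0.0599]
wash_bottl
[... 888 characters left out ...]
419   0.0027]
scoop_grip 0.96 476.4 334.8 [ 0.2846 -0.3863  0.1143]
scoop_grip 0.8 470.1 214.8 [ 0.5543 -0.385   0.106 ]
scoop_grip 0.76 454.7 252.8 [ 0.4694 -0.3538  0.0754]
scoop_grip 0.74 462.7 257.9 [ 0.4573 -0.3835  0.0269]
scoop_lip 0.83 483.2 259.4 [ 0.4525 -0.439   0.0022]
scoop_lip 0.78 487.0 173.6 [ 0.6626 -0.4591 -0.0058]
scoop_lip 0.73 472.8 250.6 [ 0.4742 -0.4097  0.0215]
scoop_lip 0.59 457.3 285.3 [ 0.3915 -0.3736  0.0028]
cap_a_mid 0.52 471.9 263.6 [ 0.4431 -0.4063  0.021 ]
cap_a_mid 0.29 474.2 248.1 [ 0.4804 -0.4181  0.0026]
tube_rack 0.83 177.3 251.4 [0.4897 0.2833 0.0964]
wash_bottle 0.73 201.0 166.6 [0.6861 0.2289 0.0768]
swab_jar 0.63 412.2 151.0 [ 0.7064 -0.2614  0.0914]
```

```bash
python3 - <<'E'
import cv2
t=cv2.imread("pics/top0.png");cv2.imwrite("pics/t1.png",cv2.resize(t[130:380,230:530],None,fx=2.4,fy=2.4,interpolation=cv2.INTER_CUBIC))
E
```

```text
(no output)
```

View pics/t1.png

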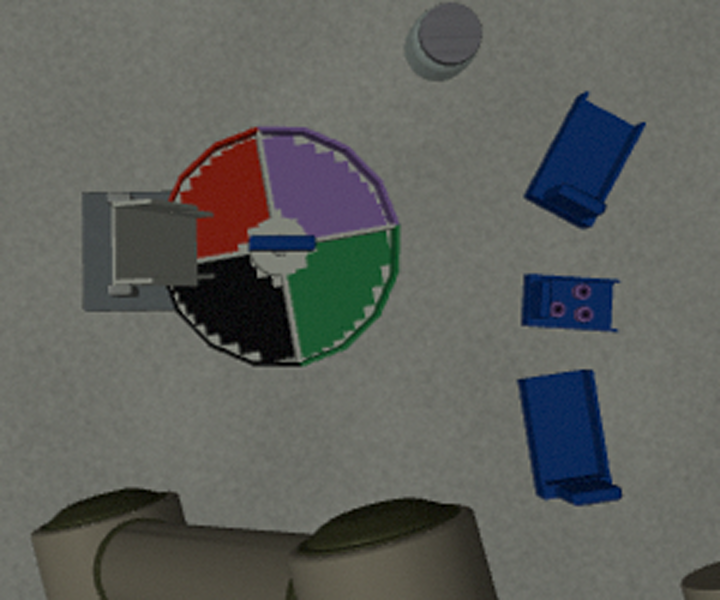

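View pics/scene0.png

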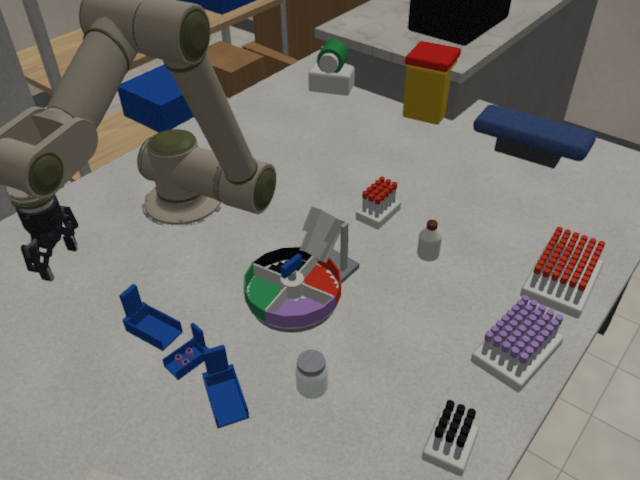

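The top view (2.4x crop) shows the carousel around (285,245) with the lilac bay at upper right and the chute on the left (image left is world +y). The scoop with the caps is the middle and smallest one at (570,303), with its grip on its left and its open front to the right. The scene view agrees: the small scoop is at (186,357) between two larger ones.

```bash
cat > b.py <<'E'
from h import *
import sys
np.set_printoptions(precision=4,suppress=True)
def colors(im):
    h=cv2.cvtColor(im,cv2.COLOR_RGB2HSV); H,S,V=h[...,0].astype(int),h[...,1],h[...,2]
    return dict(blue=(H>100)&(H<122)&(S>140),lil=(H>122)&(H<150)&(S>50),green=(H>55)&(H<90)&(S>110),red=((H<8)|(H>172))&(S>130))
def bays(im,P,C):
    col=colors(im); out={}
    r=np.hypot(P[...,0]-C[0],P[...,1]-C[1]); a=np.degrees(np.arctan2(P[...,1]-C[1],P[...,0]-C[0]))
    for k in("lil","green","red"):
        m=col[k]&(r>.05)&(r<.10)&(abs(P[...,2]-.031)<.015)
        if m.sum()<50: continue
        z=a[m]; mu=np.degrees(np.angle(np.exp(1j*np.radians(z)).mean())); z=mu+(z-mu+180)%360-180
        out[k]=(m.sum(),np.percentile(z,2),np.percentile(z,98),np.percentile(z,[2,98]).mean())
    m=col["blue"]&(r<.045)&(P[...,2]>.1)
    q=P[m][:,:2]
    if len(q)>20:
        rc=cv2.minAreaRect((q*1000).astype(np.float32)); e,w=np.linalg.eigh(np.cov(q.T)); v=w[:,1]
        out["knob"]=(len(q),q.mean(0),np.array(rc[0]),rc[1],np.degrees(np.arctan2(v[1],v[0]))%180,np.percentile(P[m][:,2],[5,50,95]))
    return out
E
cat > c.py <<'E'
from b import *
from scipy.optimize import least_squares
D=np.load("d0.npz"); G={}
for n,i,d in(("top","ti","t"),("scene","si","s")):
    P=cloud(n,D[d]); G[n]=P; im=D[i]
    m=(np.hypot(P[...,0]-.525,P[...,1]+.105)<.15)&(abs(P[...,2]-.071)<.006)&(D[d]>0)
    q=P[m]; r0=np.hypot(q[:,0]-.525,q[:,1]+.105); q=q[r0>.1]
    f=least_squares(lambda p:np.hypot(q[:,0]-p[0],q[:,1]-p[1])-p[2],[.525,-.105,.115],loss="soft_l1",f_scale=.002).x
    print(n,"circle",f,len(q)); 
    for k,v in bays(im,P,f).items(): print(k,*v)
    bench=P[(P[...,0]>.35)&(P[...,0]<.8)&(abs(P[...,1]+.2)<.3)&(abs(P[...,2])<.02)]; print("bench z",np.median(bench[:,2]))
    # chute
    m=(abs(P[...,0]-f[0])<.08)&(P[...,1]>f[1]+.07)&(P[...,1]<f[1]+.2)&(P[...,2]>.08)&(D[d]>0)
    q=P[m]; print("chute n",m.sum(),q.min(0),q.max(0))
    w=q[(abs(q[:,0]-np.median(q[:,0]))<.025)]
    A=np.c_[w[:,:2],np.ones(len(w))]; c=np.ones(len(w),bool)
    for _ in range(8):
        s=np.linalg.lstsq(A[c],w[c,2],rcond=None)[0]; c=abs(w[:,2]-A@s)<.004
    print("floor plane",s,"slope",np.degrees(np.arctan(np.hypot(*s[:2]))),"dir",np.degrees(np.arctan2(s[1],s[0])),c.sum(), w[c].min(0),w[c].max(0))
    # scoop
    col=colors(im); m=col["blue"]&(abs(P[...,0]-.465)<.045)&(P[...,1]<-.33)&(P[...,1]>-.46)&(P[...,2]>-.005)
    lab=cv2.connectedComponents(m.astype(np.uint8))[1]; L=np.argmax(np.bincount(lab[lab>0])); m=lab==L
    q=P[m]; print("scoop",m.sum(),q.min(0),q.max(0))
    g=q[q[:,2]>.045]; 
    if len(g)>10:
        e,v=np.linalg.eigh(np.cov(g[:,:2].T)); print("grip",len(g),g.mean(0),g.min(0),g.max(0),np.degrees(np.arctan2(v[1,1],v[0,1]))%180)
    b=q[q[:,2]<.03]; rc=cv2.minAreaRect((b[:,:2]*1000).astype(np.float32)); print("body",rc)
    m=col["lil"]&(abs(P[...,0]-.465)<.045)&(P[...,1]<-.33)&(P[...,1]>-.46); print("caps",m.sum(),P[m].mean(0),P[m].min(0),P[m].max(0))
print(observe()["tool_rot"])
E
python3 c.py
```

```text
top circle [ 0.5243 -0.1036  0.1148] 546
lil 1045 -203.87023469277122 125.50113185960875 -39.184551416581236
green 1008 -228.75081206884693 -84.25239990608803 -156.50160598746749
red 788 11.015867984581217 92.68516144787819 51.8505147162297
knob 160 [ 0.525  -0.1034] [ 525.1008 -103.4529] (58.39886474609375, 11.78378677368164) 88.59808065181574 [0.1254 0.1309 0.1352]
bench z -0.0005592106609872971
chute n 1352 [ 0.4795 -0.0335  0.0807] [0.5722 0.0568 0.2071]
floor plane [-0.0128  1.1079  0.1223] slope 47.931281169309486 dir 90.66176931267155 634 [ 0.5025 -0.0237  0.0858] [0.5523 0.0523 0.1743]
scoop 647 [ 0.4341 -0.4427 -0.0047] [ 0.4913 -0.3503  0.0922]
grip 122 [ 0.4659 -0.3549  0.0761] [ 0.4481 -0.363   0.0454] [ 0.4834 -0.3503  0.0922] 175.2412543032542
body ((462.3330078125, -397.0299377441406), (91.51439666748047, 50.554447174072266), 84.84552764892578)
caps 109 [ 0.4597 -0.4014  0.0199] [ 0.4444 -0.4206  0.0026] [ 0.4785 -0.3764  0.0294]
scene circle [ 0.5234 -0.1097  0.115 ] 629
lil 395 -96.45959124790818 8.572813579025373 -43.9433888344414
green 496 -169.37705504104 -104.532
[... 197 characters left out ...]
751 [0.1035 0.124  0.1331]
bench z -0.00011804376873136846
chute n 1731 [ 0.4802 -0.0396  0.0815] [0.573  0.0545 0.2032]
floor plane [-0.0392  1.1103  0.1416] slope 48.010081010811604 dir 92.02448219731761 357 [ 0.4977 -0.03    0.0879] [0.5399 0.0461 0.1718]
scoop 927 [ 0.4307 -0.4498 -0.0039] [ 0.49   -0.3574  0.0885]
grip 154 [ 0.4703 -0.3658  0.0712] [ 0.4488 -0.3704  0.0452] [ 0.4843 -0.3574  0.0885] 176.35724697336488
body ((461.3929748535156, -402.9771728515625), (90.3821792602539, 57.82780838012695), 85.76116180419922)
caps 144 [ 0.4559 -0.4045  0.0179] [ 0.4337 -0.4236 -0.0026] [ 0.4772 -0.3733  0.0275]
[[ 0.9005  0.4348  0.    ]
 [ 0.4348 -0.9005  0.    ]
 [ 0.      0.     -1.    ]]
```

```bash
cat > plan.py <<'E'
from h import *
from scipy.linalg import logm,expm
from scipy.spatial.transform import Rotation as Ro
np.set_printoptions(precision=4,suppress=True)
def Rphi(phi,tilt=0):  # tool down, y axis at phi deg (world); then tilt about world x by deg
    a=np.radians(phi); y=np.array([np.cos(a),np.sin(a),0]); z=np.array([0,0,-1.]); R=np.stack([np.cross(y,z),y,z],1)
    return Ro.from_euler("x",tilt,degrees=True).as_matrix()@R
def T(R,p): M=np.eye(4); M[:3,:3]=R; M[:3,3]=p; return M
def cur():
    s=observe(); return T(np.array(s["tool_rot"]),np.array(s["position"]))
def rows(T0,T1,n=None):
    D=np.linalg.inv(T0)@T1; L=np.real(logm(D)); w=np.array([L[2,1],L[0,2],L[1,0]])
    d=np.linalg.norm(L[:3,3])
    if n is None: n=max(1,int(np.ceil(max(d/.040,np.linalg.norm(w)/.12))))
    E=np.real(expm(L/n)); print("n",n,"dp cm",np.round(E[:3,3]*100,3),"turn",np.round(w/n,4)); return n
E
python3 - <<'E'
from plan import *
rows(cur(),T(Rphi(-2),[.524,-.1065,.21]))
E
```

```text
n 13 dp cm [3.895 0.049 0.164] turn [ 0.     -0.     -0.0835]
```

Call:
{"fn": "move_arm", "kwargs": {
  "jaw": [5,5,5,5,5,5,5,5,5,5,5,5],
  "dp": [
    [3.895,0.049,0.164],
    [3.895,0.049,0.164],
    [3.895,0.049,0.164],
    [3.895,0.049,0.164],
    [3.895,0.049,0.164],
    [3.895,0.049,0.164],
    [3.895,0.049,0.164],
    [3.895,0.049,0.164],
    [3.895,0.049,0.164],
    [3.895,0.049,0.164],
    [3.895,0.049,0.164],
    [3.895,0.049,0.164]
  ],
  "turn": [
    [0,0,-0.0835],
    [0,0,-0.0835],
    [0,0,-0.0835],
    [0,0,-0.0835],
    [0,0,-0.0835],
    [0,0,-0.0835],
    [0,0,-0.0835],
    [0,0,-0.0835],
    [0,0,-0.0835],
    [0,0,-0.0835],
    [0,0,-0.0835],
    [0,0,-0.0835]
  ]
}}

```text
time_s: 2.4
position: [0.5197, -0.1434, 0.2115]
tool_rot: [[0.115, 0.993, 0.0], [0.993, -0.115, -0.0], [-0.0, 0.0, -1.0]]
ft_force: [0.3, -0.6, -0.3]
grip_width: 0.0501
gripper_force: 0.0
```

Call:
{"fn": "move_arm", "kwargs": {
  "jaw": [5,5],
  "dp": [
    [3.895,0.049,0.164],
    [0,0,0]
  ],
  "turn": [
    [0,0,-0.0835],
    [0,0,0]
  ]
}}

```text
time_s: 2.57
position: [0.5243, -0.1006, 0.2099]
tool_rot: [[0.025, 1.0, -0.0], [1.0, -0.025, 0.002], [0.002, -0.0, -1.0]]
ft_force: [-0.1, 0.9, -1.3]
grip_width: 0.05
gripper_force: 0.0
```

```bash
cat >> h.py <<'E'
def wcloud(dep,s):
    c=cams.calibration("wrist"); f=240/np.tan(np.radians(c["vertical_fov"])/2)
    v,u=np.mgrid[:480,:640]; x,y=u-c["cx"],v-c["cy"]; r=np.hypot(x,y)+1e-9; th=r/f; k=np.tan(th)/r*dep
    P=np.stack([x*k,-y*k,-dep,np.ones_like(dep)],-1); P[(th>1.4)]=np.nan
    M=np.eye(4); M[:3,:3]=s["tool_rot"]; M[:3,3]=s["position"]
    return (P@(M@np.array(c["tool_from_camera"])).T)[...,:3]
E
cat > w.py <<'E'
from b import *
from scipy.optimize import least_squares
import sys
s=observe(); im,d=snap("wrist",sys.argv[1]); P=wcloud(d,s); np.savez("w.npz",im=im,P=P,d=d)
print(s["time_s"],s["position"],s["q"],s["ft_force"]); print(cams.calibration("wrist"))
ok=d>0
C=np.array([.524,-.1065])
for k,v in bays(im,P,C).items(): print(k,*v)
m=(np.hypot(P[...,0]-C[0],P[...,1]-C[1])<.15)&(abs(P[...,2]-.071)<.006)&ok
q=P[m]; q=q[np.hypot(q[:,0]-C[0],q[:,1]-C[1])>.1]
f=least_squares(lambda p:np.hypot(q[:,0]-p[0],q[:,1]-p[1])-p[2],[.525,-.105,.115],loss="soft_l1",f_scale=.002).x
print("circle",f,len(q))
E
python3 w.py w1
```

```text
2.5667 [ 0.5243 -0.1006  0.2099] [-23.627   21.1691  79.0393   0.0991  79.8621 -22.1855] [-0.1448  0.9447 -1.2923]
{'vertical_fov': 65.70646984690485, 'cx': 315.5270355065365, 'cy': 245.33178993171066, 'tool_from_camera': array([[-0.0002,  0.9654,  0.2609,  0.0659],
       [ 1.    , -0.0002,  0.0014,  0.0008],
       [ 0.0014,  0.2609, -0.9654, -0.1423],
       [ 0.    ,  0.    ,  0.    ,  1.    ]])}
lil 5221 -78.0401650641701 -1.5370922310787603 -39.78862864762443
green 4484 -161.59640170455228 -86.89562402000423 -124.24601286227826
red 5877 12.523806570532523 94.08721603345059 53.30551130199156
knob 1849 [ 0.5229 -0.103 ] [ 504.9339 -104.0273] (60.26045608520508, 50.886505126953125) 92.44204734012106 [0.1303 0.1316 0.1335]
circle [ 0.5243 -0.105   0.1143] 4366
```

View pics/w1.png

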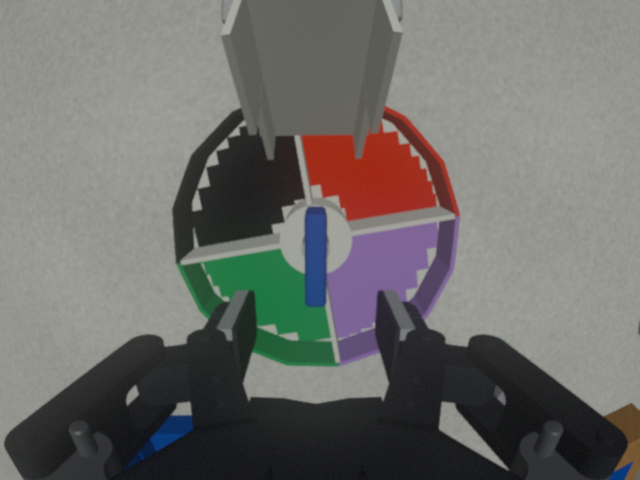

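The wrist view shows the bar knob at (316,257) lying along the tool's x, midway between the fingers. The carousel axis is at about (0.524, -0.105), and the chute is at the top of the picture.

```bash
python3 - <<'E'
from plan import *
print(cur()); rows(cur(),T(Rphi(-1.5),[.524,-.105,.098]))
E
```

```text
[[ 0.0301  0.9995 -0.0001  0.5243]
 [ 0.9995 -0.0301  0.0004 -0.1034]
 [ 0.0004 -0.0001 -1.      0.2101]
 [ 0.      0.      0.      1.    ]]
n 3 dp cm [-0.053 -0.009  3.736] turn [-0.     -0.0001 -0.0013]
```

Call:
{"fn": "move_arm", "kwargs": {
  "jaw": [5,5,5,5,5,1.4,1.2,1.2,1.2,1.2,1.2,1.2],
  "dp": [
    [-0.05,0,2.8],
    [-0.05,0,2.8],
    [-0.05,0,2.8],
    [0,0,2.8],
    [0,0,0],
    [0,0,0],
    [0,0,0],
    [0,0,0],
    [0,0,0],
    [0,0,0],
    [0,0,0],
    [0,0,0]
  ],
  "turn": [
    [0,0,0],
    [0,0,0],
    [0,0,0],
    [0,0,0],
    [0,0,0],
    [0,0,0],
    [0,0,0],
    [0,0,0],
    [0,0,0],
    [0,0,0],
    [0,0,0],
    [0,0,0]
  ],
  "force": 60
}}

```text
time_s: 3.62
position: [0.5241, -0.1085, 0.1003]
tool_rot: [[0.035, 0.999, 0.001], [0.999, -0.035, -0.002], [-0.002, 0.001, -1.0]]
ft_force: [-4.7, -1.0, 7.9]
grip_width: 0.0133
gripper_force: 113.5
```

Call:
{"fn": "move_arm", "kwargs": {
  "jaw": [1.2,1.2,1.2,1.2,1.2,1.2,1.2,1.2,1.2,1.2,1.2,1.2],
  "dp": [
    [0.3,0,0],
    [0,0,0],
    [0,0,0],
    [0,0,0],
    [0,0,0],
    [0,0,0],
    [0,0,0],
    [0,0,0],
    [0,0,0],
    [0,0,0],
    [0,0,0],
    [0,0,0]
  ],
  "turn": [
    [0,0,0],
    [0,0,-0.1],
    [0,0,-0.1],
    [0,0,-0.1],
    [0,0,-0.1],
    [0,0,-0.1],
    [0,0,-0.1],
    [0,0,-0.1],
    [0,0,-0.1],
    [0,0,-0.1],
    [0,0,-0.1],
    [0,0,0]
  ]
}}

```text
time_s: 4.62
position: [0.5256, -0.1062, 0.1006]
tool_rot: [[-0.824, 0.566, 0.005], [0.566, 0.825, -0.003], [-0.006, 0.001, -1.0]]
ft_force: [1.4, -3.8, 5.0]
grip_width: 0.0129
gripper_force: 91.8
```

```bash
cat > e.py <<'E'
from b import *
# bay angle by label agreement; run: e.py
def bayangle(im,P,d,C=(.524,-.105)):
    h=cv2.cvtColor(im,cv2.COLOR_RGB2HSV); col=colors(im)
    r=np.hypot(P[...,0]-C[0],P[...,1]-C[1]); a=np.degrees(np.arctan2(P[...,1]-C[1],P[...,0]-C[0]))
    g=(r>.04)&(r<.103)&(abs(P[...,2]-.031)<.012)&(d>0)
    A=[];L=[]
    for i,k in enumerate(("lil","red",None,"green")):
        if k is None: continue
        m=g&col[k]; A.append(a[m]); L.append(np.full(m.sum(),i))
    A=np.concatenate(A);L=np.concatenate(L); th=np.arange(-180,180,.5)
    sc=[np.mean(((A-t)%360//90).astype(int)==L) for t in th]; b=max(sc); t=th[np.array(sc)>=b-.003]; z=np.angle(np.exp(1j*np.radians(t)).mean())
    return np.degrees(z)+45,b,[int((L==i).sum()) for i in(0,1,3)]  # direction of lilac bay centre
if __name__=="__main__":
    import sys
    for n in sys.argv[1:]:
        s=observe(); im,d=snap(n,None); P=wcloud(d,s) if n=="wrist" else cloud(n,d)
        print(n,"lilac dir",bayangle(im,P,d,(.524,-.109) if n=="scene" else (.524,-.1045)))
    R=s["tool_rot"]; print("phi",np.degrees(np.arctan2(R[1][1],R[0][1])),s["position"],s["time_s"],s["ft_force"],s["wrist_torque"],np.round(s["q"],1))
E
python3 - <<'E'
from e import *
D=np.load("d0.npz"); print(bayangle(D["ti"],cloud("top",D["t"]),D["t"]),bayangle(D["si"],cloud("scene",D["s"]),D["s"],(.524,-.109)))
w=np.load("w.npz"); print(bayangle(w["im"],w["P"],w["d"]))
E
python3 e.py wrist scene
```

```text
(np.float64(-36.0), np.float64(0.9455981281076338), [1258, 945, 1216]) (np.float64(-36.250000000000014), np.float64(0.9877340219496449), [484, 491, 574])
(np.float64(-37.0), np.float64(1.0), [6134, 7018, 5114])
wrist lilac dir (np.float64(12.5), np.float64(1.0), [5064, 17802, 4207])
scene lilac dir (np.float64(13.249999999999996), np.float64(0.9528443113772455), [637, 171, 528])
phi 55.316612657866706 [ 0.5256 -0.1062  0.1007] 4.6667 [ 0.6324 -3.9547  6.7582] [-0.0875  0.2854  0.0259] [-24.1  27.9  88.1  -0.   63.6 -79.4]
```

Call:
{"fn": "move_arm", "kwargs": {
  "jaw": [1.2,1.2,1.2,1.2,1.2,1.2,1.2,1.2,1.2,1.2,1.2,1.2],
  "dp": [
    [0,0,0],
    [0,0,0],
    [0,0,0],
    [0,0,0],
    [0,0,0],
    [0,0,0],
    [0,0,0],
    [0,0,0],
    [0,0,0],
    [0,0,0],
    [0,0,0],
    [0,0,0]
  ],
  "turn": [
    [0,0,-0.12],
    [0,0,-0.12],
    [0,0,-0.12],
    [0,0,-0.12],
    [0,0,-0.12],
    [0,0,-0.12],
    [0,0,-0.12],
    [0,0,-0.12],
    [0,0,-0.12],
    [0,0,-0.12],
    [0,0,-0.12],
    [0,0,0]
  ]
}}

```text
time_s: 5.72
position: [0.5256, -0.1046, 0.1007]
tool_rot: [[-0.752, -0.659, 0.005], [-0.659, 0.752, -0.0], [-0.004, -0.004, -1.0]]
ft_force: [2.2, 5.8, 8.2]
grip_width: 0.0132
gripper_force: 72.9
```

```bash
python3 e.py wrist scene top
```

```text
wrist lilac dir (np.float64(89.0), np.float64(1.0), [5146, 18782, 4224])
scene lilac dir (np.float64(91.0), np.float64(0.912962962962963), [307, 213, 560])
top lilac dir (np.float64(87.75), np.float64(0.9922279792746114), [226, 226, 320])
phi 130.91378905667668 [ 0.5256 -0.1046  0.1007] 5.8167 [1.7299 6.6532 9.5625] [ 0.9615 -0.0685  0.0088] [ -24.    27.9   88.1    0.1   63.7 -154.9]
```

Call:
{"fn": "move_arm", "kwargs": {
  "jaw": [1.2,1.2,1.2,3.5,3.5,3.5,3.5,3.5,3.5,3.5,3.5],
  "dp": [
    [0,0,0],
    [0,0,0],
    [0,0,0],
    [0,0,0],
    [0,0,0],
    [0,0,0],
    [0,0,-3],
    [0,0,-3],
    [0,0,-3],
    [0,0,-3],
    [0,0,0]
  ],
  "turn": [
    [0,0,-0.04],
    [0,0,0],
    [0,0,0],
    [0,0,0],
    [0,0,0],
    [0,0,0],
    [0,0,0],
    [0,0,0],
    [0,0,0],
    [0,0,0],
    [0,0,0]
  ]
}}

```text
time_s: 6.78
position: [0.5259, -0.1059, 0.2241]
tool_rot: [[-0.729, -0.684, 0.01], [-0.684, 0.729, -0.004], [-0.004, -0.01, -1.0]]
ft_force: [0.8, -0.3, 1.3]
grip_width: 0.035
gripper_force: 0.0
```

```bash
cat > s.py <<'E'
from e import *
s=observe(); im,d=snap("wrist","w2"); P=wcloud(d,s); q=P[d>0]
print("lilac",bayangle(im,P,d,(.524,-.105)),bayangle(im,P,d,(.524,-.1035)))
w=q[(abs(q[:,0]-.524)<.025)&(q[:,1]>-.03)&(q[:,1]<.05)&(q[:,2]>.08)&(q[:,2]<.19)]
A=np.c_[w[:,:2],np.ones(len(w))]; c=np.ones(len(w),bool)
for _ in range(8):
    S=np.linalg.lstsq(A[c],w[c,2],rcond=None)[0]; c=abs(w[:,2]-A@S)<.003
print("plane",S,"dir",np.degrees(np.arctan2(S[1],S[0])),c.sum(),len(w))
# side walls
for z in np.arange(.11,.205,.01):
    for y in [None]:
        b=q[(abs(q[:,2]-z)<.005)&(abs(q[:,0]-.524)<.06)&(q[:,1]>-.04)&(q[:,1]<.06)]
        if len(b)>20: print(round(z,3),len(b),np.percentile(b[:,0],[1,50,99]),np.percentile(b[:,1],[2,50,98]))
E
python3 s.py; python3 e.py top scene
```

```text
lilac (np.float64(89.25), np.float64(1.0), [5554, 8056, 5489]) (np.float64(89.5), np.float64(1.0), [5625, 8048, 5490])
plane [0.0171 1.1093 0.1091] dir 89.11840104410523 2447 2455
0.11 909 [0.4809 0.5064 0.5557] [-0.0388 -0.0074  0.0345]
0.12 850 [0.4809 0.5057 0.5257] [-0.0303  0.0019  0.0345]
0.13 634 [0.4801 0.5002 0.5231] [-0.0215  0.0093  0.0348]
0.14 197 [0.48   0.4882 0.4979] [-0.0124  0.0245  0.0352]
0.15 181 [0.4798 0.4873 0.5511] [-0.0099  0.0334  0.0354]
0.16 428 [0.4801 0.4946 0.5585] [-0.0258  0.0342  0.0427]
0.17 538 [0.48   0.4944 0.5588] [-0.0189  0.0424  0.0508]
0.18 23 [0.4901 0.4911 0.4928] [-0.0098 -0.0087 -0.0065]
top lilac dir (np.float64(89.5), np.float64(1.0), [294, 723, 53])
scene lilac dir (np.float64(92.25), np.float64(0.9297912713472486), [285, 213, 556])
phi 133.17683251182714 [ 0.5243 -0.1052  0.219 ] 6.8833 [-0.3515 -0.2581 -0.1923] [ 0.0315 -0.0054 -0.0225] [ -24.    20.8   78.1   -0.    81.  -157.2]
```

View pics/w2.png

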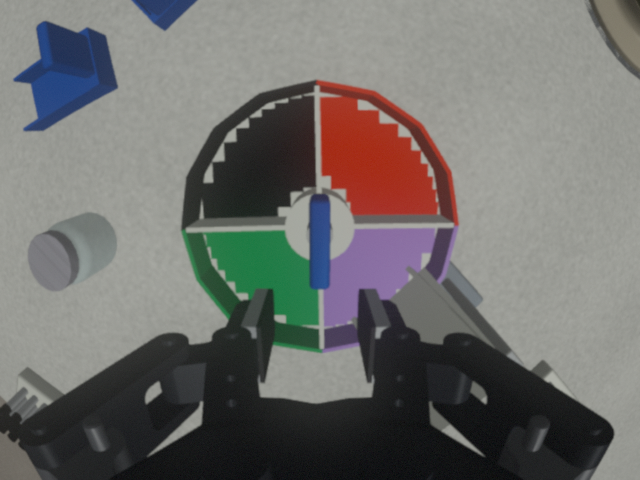

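The wrist view shows the dividers square to the picture around the hub at (319,222). The lilac bay is at lower right, under the chute end at about (410,290). Lilac direction and chute direction agree within about 1° in each of the three cameras, so the carousel is placed.

```bash
cat > kin.py <<'E'
from plan import *
rz=lambda a:Ro.from_euler("z",a,degrees=True).as_matrix(); ry=lambda a:Ro.from_euler("y",a,degrees=True).as_matrix()
def fk(q): return rz(q[0])@ry(q[1]+q[2])@rz(q[3])@ry(q[4])@rz(q[5])
if __name__=="__main__":
    s=observe(); off=fk(s["q"]).T@np.array(s["tool_rot"]); print(off)
    for phi in (85.5,-94.5):
        for tilt in (0,30,60):
            for sg in(1,):
                R=Rphi(phi,tilt)@off.T
                for j1 in (-23,-10):
                    M=(rz(j1)@ry(97)).T@R; e=Ro.from_matrix(M).as_euler("ZYZ",degrees=True); print(phi,tilt,j1,e,"alt",[(e[0]+360)%360-180,-e[1],(e[2]+360)%360-180], (R@off)[:,2])
E
python3 kin.py
```

```text
[[ 0. -1.  0.]
 [ 1.  0. -0.]
 [ 0.  0.  1.]]
85.5 0 -23 [   0.    83.  -108.5] alt [np.float64(-180.0), np.float64(-83.00000000000003), np.float64(71.50000000000003)] [ 0. -0. -1.]
85.5 0 -10 [  0.   83.  -95.5] alt [np.float64(-180.0), np.float64(-83.00000000000003), np.float64(84.50000000000006)] [ 0. -0. -1.]
85.5 30 -23 [  27.5201   95.0697 -108.9753] alt [np.float64(-152.4798825216119), np.float64(-95.06969127428684), np.float64(71.02468822660401)] [ 0.     0.5   -0.866]
85.5 30 -10 [ 29.5048  88.8904 -97.6362] alt [np.float64(-150.49521605119878), np.float64(-88.89039603266525), np.float64(82.36376498523805)] [ 0.     0.5   -0.866]
85.5 60 -23 [  56.0096  105.9576 -103.6468] alt [np.float64(-123.99044051639623), np.float64(-105.95761355830355), np.float64(76.35318187853693)] [ 0.     0.866 -0.5  ]
85.5 60 -10 [ 58.8942  95.0674 -96.597 ] alt [np.float64(-121.10576515235743), np.float64(-95.06743256927474), np.float64(83.40296712248164)] [ 0.     0.866 -0.5  ]
-94.5 0 -23 [-0.  83.  71.5] alt [np.float64(-180.0), np.float64(-82.99999999999999), np.float64(-108.5)] [-0.  0. -1.]
-94.5 0 -10 [-0.  83.  84.5] alt [np.float64(-180.0), np.float64(-82.99999999999999), np.float64(-95.49999999999994)] [-0.  0. -1.]
-94.5 30 -23 [27.5201 95.0697 71.0247] alt [np.float64(-152.4798825216119), np.float64(-95.06969127428681), np.float64(-108.97531177339602)] [-0.     0.5   -0.866]
-94.5 30 -10 [29.5048 88.8904 82.3638] alt [np.float64(-150.49521605119878), np.float64(-88.89039603266518), np.float64(-97.63623501476201)] [-0.     0.5   -0.866]
-94.5 60 -23 [ 56.0096 105.9576  76.3532] alt [np.float64(-123.99044051639623), np.float64(-105.9576135583035), np.float64(-103.64681812146313)] [-0.     0.866 -0.5  ]
-94.5 60 -10 [58.8942 95.0674 83.403 ] alt [np.float64(-121.10576515235743), np.float64(-95.06743256927473), np.float64(-96.59703287751842)] [-0.     0.866 -0.5  ]
```

```bash
python3 - <<'E'
from plan import *
rows(cur(),T(Rphi(85.5),[.465,-.36,.19]),9)
E
```

```text
n 9 dp cm [ 1.715 -2.452  0.307] turn [ 0.     -0.      0.0925]
```

Call:
{"fn": "move_arm", "kwargs": {
  "jaw": [4,4,4,4,4,4,4,4,4,4,4,4],
  "dp": [
    [1.715,-2.452,0.307],
    [1.715,-2.452,0.307],
    [1.715,-2.452,0.307],
    [1.715,-2.452,0.307],
    [1.715,-2.452,0.307],
    [1.715,-2.452,0.307],
    [1.715,-2.452,0.307],
    [1.715,-2.452,0.307],
    [1.715,-2.452,0.307],
    [0,0,0],
    [0,0,0],
    [0,0,0]
  ],
  "turn": [
    [0,0,0.0925],
    [0,0,0.0925],
    [0,0,0.0925],
    [0,0,0.0925],
    [0,0,0.0925],
    [0,0,0.0925],
    [0,0,0.0925],
    [0,0,0.0925],
    [0,0,0.0925],
    [0,0,0],
    [0,0,0],
    [0,0,0]
  ]
}}

```text
time_s: 7.93
position: [0.4653, -0.3594, 0.1894]
tool_rot: [[-0.997, 0.078, -0.001], [0.078, 0.997, 0.002], [0.001, 0.002, -1.0]]
ft_force: [-0.4, 0.1, -0.0]
grip_width: 0.0395
gripper_force: 0.0
```

```bash
cat > g.py <<'E'
from b import *
import sys
s=observe(); im,d=snap("wrist",sys.argv[1]); P=wcloud(d,s); col=colors(im)
print(s["position"],s["time_s"])
m=col["blue"]&(d>0)&(abs(P[...,0]-.465)<.05)&(P[...,1]<-.32)&(P[...,1]>-.47)&(P[...,2]>-.01)
lab=cv2.connectedComponents(m.astype(np.uint8))[1]; m=lab==np.argmax(np.bincount(lab[lab>0])) if 1 else m
q=P[m]; print(len(q),q.min(0),q.max(0))
t=q[q[:,2]>.075]; rc=cv2.minAreaRect((t[:,:2]*1000).astype(np.float32)); print("plate",len(t),t.mean(0),rc,np.percentile(t[:,2],[5,95]))
e,v=np.linalg.eigh(np.cov(t[:,:2].T)); print("dir",np.degrees(np.arctan2(v[1,1],v[0,1]))%180)
b=q[q[:,2]<.035]; print("body",cv2.minAreaRect((b[:,:2]*1000).astype(np.float32)))
c=P[col["lil"]&(d>0)&(abs(P[...,0]-.465)<.05)&(P[...,1]<-.32)&(P[...,1]>-.47)]; print("caps",c.min(0),c.max(0))
for r in cams.mark_of("wrist","scoop_grip")[:3]:
    u,v=r["location"][0]*640,r["location"][1]*480; print(r["p"],u,v,P[int(v),int(u)])
E
python3 g.py w3
```

```text
[ 0.4653 -0.3594  0.1894] 7.9333
3882 [ 0.4324 -0.4444  0.0013] [ 0.4875 -0.3535  0.0875]
plate 536 [ 0.4637 -0.3589  0.0853] ((464.9802551269531, -359.17938232421875), (8.932218551635742, 33.7681884765625), 85.44202423095703) [0.0839 0.0865]
dir 175.82493934173345
body ((460.3666076660156, -399.19757080078125), (87.5428237915039, 49.97108840942383), 84.58145141601562)
caps [ 0.4418 -0.4221  0.0026] [ 0.4842 -0.3207  0.293 ]
0.95 285.37600000000003 366.47999999999996 [ 0.5536 -0.3888  0.0983]
0.73 310.976 236.4 [ 0.4595 -0.3625  0.0856]
0.48 255.61599999999999 232.32 [ 0.467  -0.4114  0.0233]
```

View pics/w3.png

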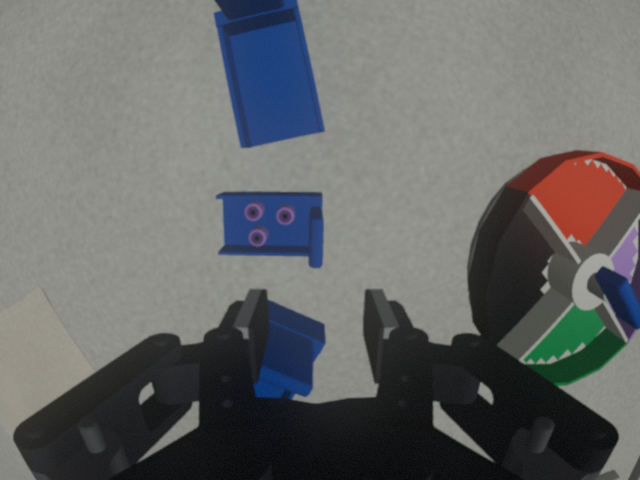

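The wrist view shows the scoop's plate at (316,236), centred between the fingers, with the three caps at (253,212), (285,216) and (258,238). I'll go straight down.

Call:
{"fn": "move_arm", "kwargs": {
  "jaw": [4,4,4,4,4,4,0.8,0.8,0.8,0.8,0.8,0.8],
  "dp": [
    [0,0,3.5],
    [0,0,3.5],
    [0,0,3.2],
    [0,0,2.5],
    [0,0,1.4],
    [0,0,0],
    [0,0,0],
    [0,0,0],
    [0,0,0],
    [0,0,0],
    [0,0,0],
    [0,0,0]
  ],
  "turn": [
    [0,0,0],
    [0,0,0],
    [0,0,0],
    [0,0,0],
    [0,0,0],
    [0,0,0],
    [0,0,0],
    [0,0,0],
    [0,0,0],
    [0,0,0],
    [0,0,0],
    [0,0,0]
  ],
  "force": 60
}}

```text
time_s: 9.03
position: [0.4661, -0.3603, 0.051]
tool_rot: [[-0.997, 0.078, 0.002], [0.078, 0.997, -0.002], [-0.002, -0.002, -1.0]]
ft_force: [1.2, 1.9, 7.0]
grip_width: 0.0093
gripper_force: 59.3
```

```bash
python3 - <<'E'
from plan import *
print(observe()["grip_width"],observe()["gripper_force"],cur()[:3,3]); g=cur()
rows(g,T(g[:3,:3],g[:3,3]+[0,0,.26]),12)
E
```

```text
0.00932331455311571 59.26957190036774 [ 0.4661 -0.3603  0.051 ]
n 12 dp cm [-0.005 -0.004 -2.167] turn [0. 0. 0.]
```

Call:
{"fn": "move_arm", "kwargs": {
  "jaw": [0.8,0.8,0.8,0.8,0.8,0.8,0.8,0.8,0.8,0.8,0.8,0.8],
  "dp": [
    [0,0,-0.4],
    [0,0,-1],
    [0,0,-2],
    [0,0,-3],
    [0,0,-3.5],
    [0,0,-3.5],
    [0,0,-3.5],
    [0,0,-3.5],
    [0,0,-2.5],
    [0,0,-1.5],
    [0,0,-0.8],
    [0,0,-0.4]
  ],
  "turn": [
    [0,0,0],
    [0,0,0],
    [0,0,0],
    [0,0,0],
    [0,0,0],
    [0,0,0],
    [0,0,0],
    [0,0,0],
    [0,0,0],
    [0,0,0],
    [0,0,0],
    [0,0,0]
  ]
}}

```text
time_s: 10.03
position: [0.4652, -0.36, 0.3068]
tool_rot: [[-0.997, 0.079, 0.001], [0.079, 0.997, -0.001], [-0.001, -0.001, -1.0]]
ft_force: [0.4, -0.6, -1.6]
grip_width: 0.0094
gripper_force: 58.5
```

```bash
cat > pour.py <<'E'
from plan import *
LIP=np.array([.0015,-.085,.047])
def pose(lip,tilt,phi=90):
    R=Rphi(phi,tilt); return T(R,np.array(lip)-R@LIP)
if __name__=="__main__":
    c=cur(); print(c, observe()["grip_width"])
    A=pose([.5255,.055,.26],0); print(A[:3,3]); D=np.linalg.inv(c)@A; print("trans then rot: dp total cm",D[:3,3]*100,"rot",Ro.from_matrix(D[:3,:3]).as_rotvec())
E
python3 pour.py
```

```text
[[-0.9969  0.0788  0.001   0.4652]
 [ 0.0788  0.9969 -0.0013 -0.36  ]
 [-0.0011 -0.0012 -1.      0.3068]
 [ 0.      0.      0.      1.    ]] 0.009372742908947972
[0.527 0.14  0.307]
trans then rot: dp total cm [-2.2182 50.3275 -0.0828] rot [-0.0012  0.001  -0.0789]
```

Call:
{"fn": "move_arm", "kwargs": {
  "jaw": [0.8,0.8,0.8,0.8,0.8,0.8,0.8,0.8,0.8,0.8,0.8,0.8],
  "dp": [
    [-0.02,0.5,0],
    [-0.05,1.2,0],
    [-0.09,2,0],
    [-0.11,2.6,0],
    [-0.13,3,0],
    [-0.13,3,0],
    [-0.13,3,0],
    [-0.13,3,0],
    [-0.13,3,0],
    [-0.13,3,0],
    [-0.13,3,0],
    [-0.13,3,0]
  ],
  "turn": [
    [0,0,0],
    [0,0,0],
    [0,0,0],
    [0,0,0],
    [0,0,0],
    [0,0,0],
    [0,0,0],
    [0,0,0],
    [0,0,0],
    [0,0,0],
    [0,0,0],
    [0,0,0]
  ]
}}

```text
time_s: 11.03
position: [0.5014, -0.0564, 0.3043]
tool_rot: [[-0.997, 0.078, -0.002], [0.078, 0.997, 0.001], [0.002, 0.001, -1.0]]
ft_force: [0.5, -0.5, -1.6]
grip_width: 0.0095
gripper_force: 58.6
```

Call:
{"fn": "move_arm", "kwargs": {
  "jaw": [0.8,0.8,0.8,0.8,0.8,0.8,0.8,0.8,0.8,0.8,0.8,0.8],
  "dp": [
    [-0.13,3,0],
    [-0.13,3,0],
    [-0.13,3,0],
    [-0.13,3,0],
    [-0.12,2.8,0],
    [-0.1,2.2,0],
    [-0.07,1.5,0],
    [-0.04,0.9,0],
    [-0.02,0.4,0],
    [0,0.2,0],
    [0,0,0],
    [0,0,0]
  ],
  "turn": [
    [0,0,0],
    [0,0,0],
    [0,0,0],
    [0,0,0],
    [0,0,0],
    [0,0,0],
    [0,0,-0.01],
    [0,0,-0.02],
    [0,0,-0.02],
    [0,0,-0.02],
    [0,0,-0.01],
    [0,0,0]
  ]
}}

```text
time_s: 12.03
position: [0.5263, 0.1391, 0.3052]
tool_rot: [[-1.0, -0.001, -0.0], [-0.001, 1.0, -0.0], [0.0, -0.0, -1.0]]
ft_force: [0.2, -0.1, -1.4]
grip_width: 0.0093
gripper_force: 58.6
```

```bash
python3 - <<'E'
from pour import *
c=cur(); print(c,np.round(observe()["q"],1),observe()["grip_width"])
im,d=snap("scene","s1"); cv2.imwrite("pics/s1c.png",cv2.resize(im[130:330,200:460,::-1],None,fx=3,fy=3))
for lip,t in (([.5255,.055,.235],35),([.5255,.045,.195],38),([.5255,.040,.184],50),([.5255,.040,.184],60)):
    A=pose(lip,t); print(t,A[:3,3]); rows(c,A,12); c=A
E
```

```text
[[-1.     -0.0011 -0.0004  0.5263]
 [-0.0011  1.     -0.0002  0.1391]
 [ 0.0004 -0.0002 -1.      0.3052]
 [ 0.      0.      0.      1.    ]] [  2.3  18.9  66.7  -0.   94.5 -87.7] 0.00931191778982428
35 [0.527  0.0977 0.3223]
n 12 dp cm [-0.006 -0.297 -0.235] turn [-0.0509 -0.0001  0.0001]
38 [0.527  0.083  0.2844]
n 12 dp cm [-0.    -0.285  0.182] turn [-0.0044  0.      0.    ]
50 [0.527  0.0586 0.2793]
n 12 dp cm [ 0.    -0.177 -0.11 ] turn [-0.0175  0.      0.    ]
60 [0.527  0.0418 0.2811]
n 12 dp cm [ 0.    -0.069 -0.123] turn [-0.0145  0.      0.    ]
```

View pics/s1c.png

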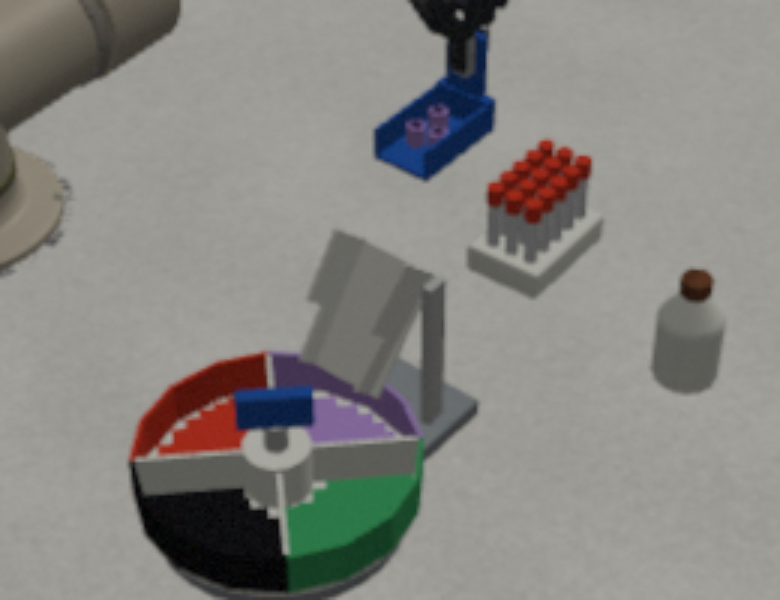

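The scene crop shows all three caps standing in the held scoop at (430,125), with the lilac bay under the chute end. Next is the tilt to 35°.

Call:
{"fn": "move_arm", "kwargs": {
  "jaw": [0.8,0.8,0.8,0.8,0.8,0.8,0.8,0.8,0.8,0.8,0.8,0.8],
  "dp": [
    [0,-0.3,-0.23],
    [0,-0.3,-0.23],
    [0,-0.3,-0.23],
    [0,-0.3,-0.23],
    [0,-0.3,-0.23],
    [0,-0.3,-0.23],
    [0,-0.3,-0.23],
    [0,-0.3,-0.23],
    [0,-0.3,-0.23],
    [0,-0.3,-0.23],
    [0,-0.3,-0.23],
    [0,-0.3,-0.23]
  ],
  "turn": [
    [-0.051,0,0],
    [-0.051,0,0],
    [-0.051,0,0],
    [-0.051,0,0],
    [-0.051,0,0],
    [-0.051,0,0],
    [-0.051,0,0],
    [-0.051,0,0],
    [-0.051,0,0],
    [-0.051,0,0],
    [-0.051,0,0],
    [-0.051,0,0]
  ]
}}

```text
time_s: 13.08
position: [0.5265, 0.0971, 0.3219]
tool_rot: [[-1.0, -0.0, 0.001], [0.0, 0.818, 0.576], [-0.001, 0.576, -0.818]]
ft_force: [-0.2, -0.2, -2.2]
grip_width: 0.009
gripper_force: 58.8
```

```bash
python3 - <<'E'
from pour import *
c=cur(); print(c,np.round(observe()["q"],1),observe()["grip_width"]); print("lip",c[:3,:3]@LIP+c[:3,3])
im,d=snap("scene","s2"); P=cloud("scene",d)
from b import colors
m=colors(im)["blue"]&(abs(P[...,0]-.526)<.06)&(P[...,1]>.0)&(P[...,1]<.2)&(P[...,2]>.17); q=P[m]; print(len(q),q.min(0),q.max(0))
im,d=snap("top"); P=cloud("top",d)
m=colors(im)["blue"]&(abs(P[...,0]-.526)<.06)&(P[...,1]>.0)&(P[...,1]<.2)&(P[...,2]>.17); q=P[m]; print(len(q),q.min(0) if len(q) else 0,q.max(0) if len(q) else 0)
for lip,t in (([.5255,.045,.195],38),([.5255,.040,.184],50),([.5255,.040,.184],60)):
    A=pose(lip,t); rows(c,A,12); c=A
cv2.imwrite("pics/s2c.png",cv2.resize(cv2.imread("pics/s2.png")[130:330,200:460],None,fx=3,fy=3))
E
```

```text
[[-1.     -0.      0.0008  0.5265]
 [ 0.0004  0.8175  0.5759  0.0971]
 [-0.0007  0.5759 -0.8175  0.3219]
 [ 0.      0.      0.      1.    ]] [ -18.4   18.    72.8   33.7   99.7 -105.7] 0.00903886950790615
lip [0.525  0.0547 0.2345]
754 [0.495  0.0377 0.2333] [0.5527 0.1264 0.3625]
473 [0.4992 0.0237 0.2292] [0.561  0.1299 0.477 ]
n 12 dp cm [-0.004 -0.28   0.182] turn [-0.0041  0.0001  0.    ]
n 12 dp cm [ 0.    -0.177 -0.11 ] turn [-0.0175  0.      0.    ]
n 12 dp cm [ 0.    -0.069 -0.123] turn [-0.0145  0.      0.    ]
```

View pics/s2c.png

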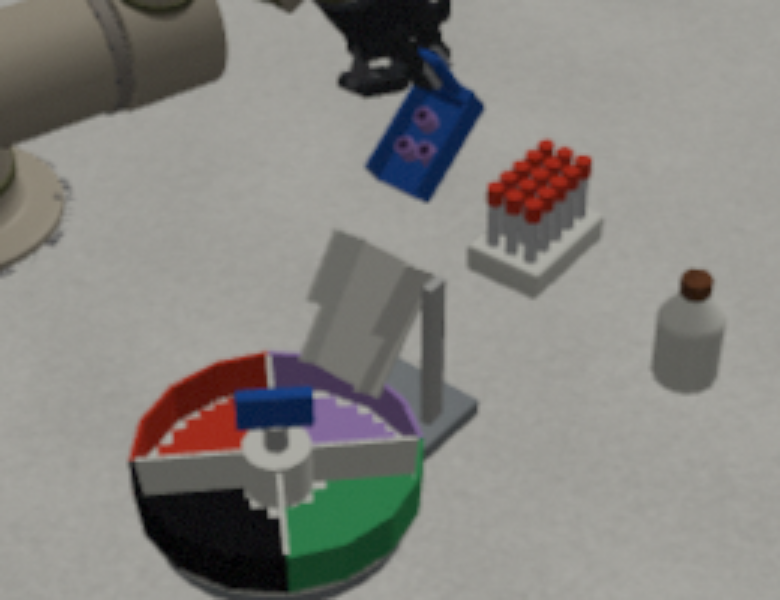

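At 35° tilt the caps still stand in the scoop, at about (418,135). Next I bring the lip in between the chute walls, then pour.

Call:
{"fn": "move_arm", "kwargs": {
  "jaw": [0.8,0.8,0.8,0.8,0.8,0.8,0.8,0.8,0.8,0.8,0.8,0.8],
  "dp": [
    [0,-0.28,0.18],
    [0,-0.28,0.18],
    [0,-0.28,0.18],
    [0,-0.28,0.18],
    [0,-0.28,0.18],
    [0,-0.28,0.18],
    [0,-0.28,0.18],
    [0,-0.28,0.18],
    [0,-0.28,0.18],
    [0,-0.28,0.18],
    [0,-0.28,0.18],
    [0,-0.28,0.18]
  ],
  "turn": [
    [-0.004,0,0],
    [-0.004,0,0],
    [-0.004,0,0],
    [-0.004,0,0],
    [-0.004,0,0],
    [-0.004,0,0],
    [-0.004,0,0],
    [-0.004,0,0],
    [-0.004,0,0],
    [-0.004,0,0],
    [-0.004,0,0],
    [-0.004,0,0]
  ]
}}

```text
time_s: 14.18
position: [0.5265, 0.0837, 0.2841]
tool_rot: [[-1.0, -0.001, -0.001], [-0.001, 0.79, 0.613], [-0.0, 0.613, -0.79]]
ft_force: [-0.3, 0.1, -2.0]
grip_width: 0.0095
gripper_force: 58.8
```

Call:
{"fn": "move_arm", "kwargs": {
  "jaw": [0.8,0.8,0.8,0.8,0.8,0.8,0.8,0.8,0.8,0.8,0.8,0.8],
  "dp": [
    [0,-0.18,-0.11],
    [0,-0.18,-0.11],
    [0,-0.18,-0.11],
    [0,-0.18,-0.11],
    [0,-0.18,-0.11],
    [0,-0.18,-0.11],
    [0,-0.18,-0.11],
    [0,-0.18,-0.11],
    [0,-0.18,-0.11],
    [0,-0.18,-0.11],
    [0,-0.18,-0.11],
    [0,-0.18,-0.11]
  ],
  "turn": [
    [-0.0175,0,0],
    [-0.0175,0,0],
    [-0.0175,0,0],
    [-0.0175,0,0],
    [-0.0175,0,0],
    [-0.0175,0,0],
    [-0.0175,0,0],
    [-0.0175,0,0],
    [-0.0175,0,0],
    [-0.0175,0,0],
    [-0.0175,0,0],
    [-0.0175,0,0]
  ]
}}

```text
time_s: 15.18
position: [0.5265, 0.0589, 0.2791]
tool_rot: [[-1.0, -0.001, -0.001], [-0.001, 0.644, 0.765], [-0.0, 0.765, -0.644]]
ft_force: [-0.3, 0.7, -1.8]
grip_width: 0.0095
gripper_force: 58.8
```

Call:
{"fn": "move_arm", "kwargs": {
  "jaw": [0.8,0.8,0.8,0.8,0.8,0.8,0.8,0.8,0.8,0.8,0.8,0.8],
  "dp": [
    [0,-0.07,-0.12],
    [0,-0.07,-0.12],
    [0,-0.07,-0.12],
    [0,-0.07,-0.12],
    [0,-0.07,-0.12],
    [0,-0.07,-0.12],
    [0,-0.07,-0.12],
    [0,-0.07,-0.12],
    [0,-0.07,-0.12],
    [0,-0.07,-0.12],
    [0,-0.07,-0.12],
    [0,-0.07,-0.12]
  ],
  "turn": [
    [-0.0145,0,0],
    [-0.0145,0,0],
    [-0.0145,0,0],
    [-0.0145,0,0],
    [-0.0145,0,0],
    [-0.0145,0,0],
    [-0.0145,0,0],
    [-0.0145,0,0],
    [-0.0145,0,0],
    [-0.0145,0,0],
    [-0.0145,0,0],
    [-0.0145,0,0]
  ]
}}

```text
time_s: 16.18
position: [0.5265, 0.0424, 0.2807]
tool_rot: [[-1.0, -0.001, -0.001], [-0.001, 0.502, 0.865], [-0.0, 0.865, -0.502]]
ft_force: [-0.6, -0.4, -1.6]
grip_width: 0.009
gripper_force: 58.9
```

```bash
python3 - <<'E'
from pour import *
c=cur(); print(np.round(observe()["q"],1),observe()["time_s"],observe()["ft_force"]); print("lip",c[:3,:3]@LIP+c[:3,3])
im,d=snap("scene","s3")
cv2.imwrite("pics/s3c.png",cv2.resize(cv2.imread("pics/s3.png")[130:330,200:460],None,fx=3,fy=3))
E
```

```text
[ -31.1   26.4   80.6   50.5  106.3 -121.5] 16.1833 [-0.5838 -0.3586 -1.5828]
lip [0.525  0.0404 0.1836]
```

View pics/s3c.png

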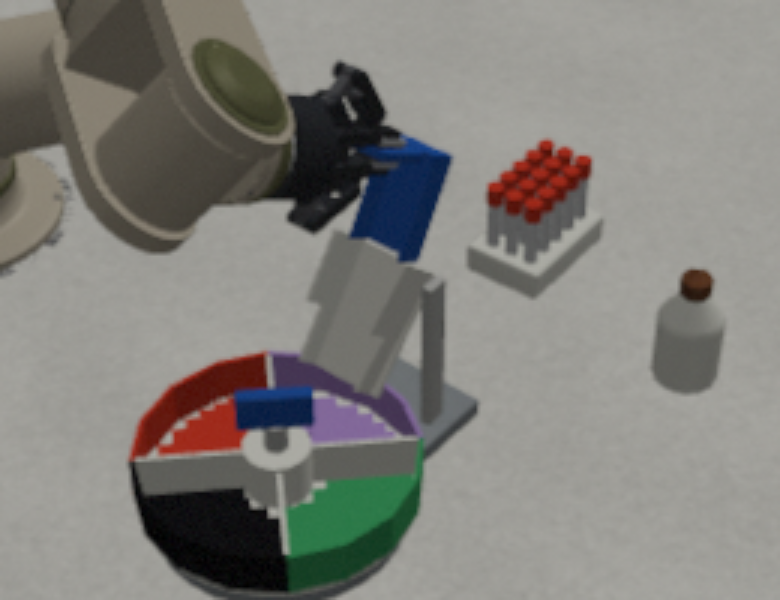

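The scoop floor and the chute look empty; the caps must be in the bay behind the chute end. I'll back off and check.

```bash
python3 - <<'E'
from pour import *
c=cur()
for lip,t in (([.5255,.060,.245],40),([.5255,.065,.27],0)):
    A=pose(lip,t); print(A[:3,3]); rows(c,A,12); c=A
E
```

```text
[0.527  0.0949 0.3356]
n 12 dp cm [-0.004  0.638  0.05 ] turn [ 0.029  -0.0001 -0.    ]
[0.527 0.15  0.317]
n 12 dp cm [0.    0.377 0.32 ] turn [ 0.0582 -0.      0.    ]
```

Call:
{"fn": "move_arm", "kwargs": {
  "jaw": [0.8,0.8,0.8,0.8,0.8,0.8,0.8,0.8,0.8,0.8,0.8,0.8],
  "dp": [
    [0,0.64,0.05],
    [0,0.64,0.05],
    [0,0.64,0.05],
    [0,0.64,0.05],
    [0,0.64,0.05],
    [0,0.64,0.05],
    [0,0.64,0.05],
    [0,0.64,0.05],
    [0,0.64,0.05],
    [0,0.64,0.05],
    [0,0.64,0.05],
    [0,0.64,0.05]
  ],
  "turn": [
    [0.029,0,0],
    [0.029,0,0],
    [0.029,0,0],
    [0.029,0,0],
    [0.029,0,0],
    [0.029,0,0],
    [0.029,0,0],
    [0.029,0,0],
    [0.029,0,0],
    [0.029,0,0],
    [0.029,0,0],
    [0.029,0,0]
  ]
}}

```text
time_s: 17.23
position: [0.5264, 0.0961, 0.3364]
tool_rot: [[-1.0, -0.001, -0.001], [-0.001, 0.769, 0.639], [-0.0, 0.639, -0.769]]
ft_force: [-0.1, 0.0, -2.0]
grip_width: 0.0097
gripper_force: 58.8
```

Call:
{"fn": "move_arm", "kwargs": {
  "jaw": [0.8,0.8,0.8,0.8,0.8,0.8,0.8,0.8,0.8,0.8,0.8,0.8],
  "dp": [
    [0,0.38,0.32],
    [0,0.38,0.32],
    [0,0.38,0.32],
    [0,0.38,0.32],
    [0,0.38,0.32],
    [0,0.38,0.32],
    [0,0.38,0.32],
    [0,0.38,0.32],
    [0,0.38,0.32],
    [0,0.38,0.32],
    [0,0.38,0.32],
    [0,0.38,0.32]
  ],
  "turn": [
    [0.058,0,0],
    [0.058,0,0],
    [0.058,0,0],
    [0.058,0,0],
    [0.058,0,0],
    [0.058,0,0],
    [0.058,0,0],
    [0.058,0,0],
    [0.058,0,0],
    [0.058,0,0],
    [0.058,0,0],
    [0.058,0,0]
  ]
}}

```text
time_s: 18.23
position: [0.5264, 0.1518, 0.3179]
tool_rot: [[-1.0, -0.001, 0.001], [-0.001, 1.0, -0.003], [-0.001, -0.003, -1.0]]
ft_force: [-0.0, -0.1, -2.0]
grip_width: 0.0092
gripper_force: 58.7
```

```bash
python3 - <<'E'
from pour import *
from e import bayangle
c=cur(); print(c[:3,3],observe()["grip_width"])
for n in("scene","top"):
    im,d=snap(n,n+"4"); P=cloud(n,d); print(n,bayangle(im,P,d,(.524,-.109 if n=="scene" else -.1045)))
    for r in cams.mark_of(n,"cap_a_mid")[:6]:
        u,v=r["location"][0]*640,r["location"][1]*480; print(round(r["p"],2),u,v,world(n,u,v,d[int(v),int(u)]))
a=cv2.imread("pics/scene4.png")[240:340,230:390]; b=cv2.imread("pics/top4.png")[190:290,260:420]
cv2.imwrite("pics/c4.png",np.hstack([cv2.resize(a,(400,300),interpolation=cv2.INTER_CUBIC)[:,:],cv2.resize(b,(400,300),interpolation=cv2.INTER_CUBIC)]))
rows(c,T(c[:3,:3],[.38,.02,.31]),12)
E
```

```text
[0.5264 0.1518 0.3179] 0.009195412345761083
scene (np.float64(92.5), np.float64(0.9187442289935365), [299, 221, 563])
0.19 349.888 167.28 [0.5192 0.1232 0.2678]
top (np.float64(89.25), np.float64(0.9449984889694771), [928, 1203, 1178])
0.45 329.984 237.792 [ 0.5133 -0.0674  0.0474]
n 12 dp cm [ 1.221 -1.096  0.068] turn [ 0. -0. -0.]
```

View pics/c4.png

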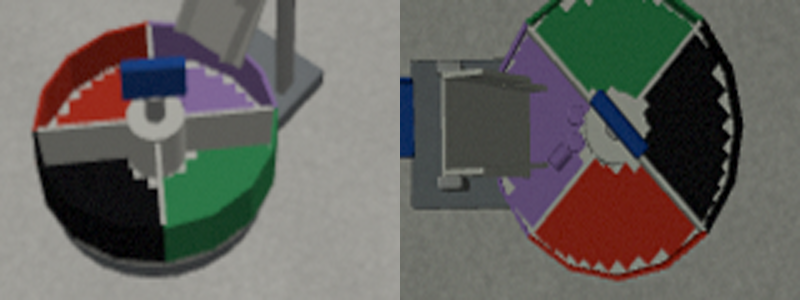

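```bash
python3 - <<'E'
from pour import *
from b import colors
a=cv2.imread("pics/scene4.png"); L=colors(a[...,::-1].copy())["lil"]; print("lilac px in scoop area",L[130:200,300:400].sum(), "before",colors(cv2.imread("pics/s1.png")[...,::-1].copy())["lil"][130:200,300:400].sum())
A=a[130:200,315:375]; b=cv2.imread("pics/top4.png")[205:270,295:355]
cv2.imwrite("pics/c5.png",np.hstack([cv2.resize(A,(380,443),interpolation=cv2.INTER_CUBIC),cv2.resize(b,(409,443),interpolation=cv2.INTER_CUBIC)]))
E
```

```text
lilac px in scoop area 5 before 130
```

View pics/c5.png

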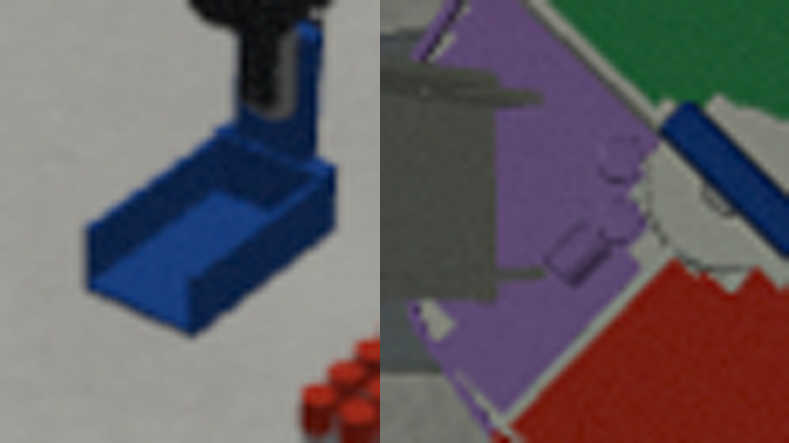

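The crops show the scoop empty and all three caps in the lilac bay: two standing at (620,160) and (617,222), one lying at (580,253). I'll return the scoop to its original free spot.

```bash
python3 - <<'E'
from pour import *
c=cur(); rows(c,T(Rphi(85.5),[.466,-.36,.26]),18)
E
```

```text
n 18 dp cm [ 0.232 -2.853  0.318] turn [0.0001 0.     0.0045]
```

Call:
{"fn": "move_arm", "kwargs": {
  "jaw": [0.8,0.8,0.8,0.8,0.8,0.8,0.8,0.8,0.8,0.8],
  "dp": [
    [0.232,-2.853,0],
    [0.232,-2.853,0],
    [0.232,-2.853,0],
    [0.232,-2.853,0],
    [0.232,-2.853,0],
    [0.232,-2.853,0],
    [0.232,-2.853,0],
    [0.232,-2.853,0],
    [0.232,-2.853,0],
    [0.232,-2.853,0]
  ],
  "turn": [
    [0,0,0.0045],
    [0,0,0.0045],
    [0,0,0.0045],
    [0,0,0.0045],
    [0,0,0.0045],
    [0,0,0.0045],
    [0,0,0.0045],
    [0,0,0.0045],
    [0,0,0.0045],
    [0,0,0.0045]
  ]
}}

```text
time_s: 19.27
position: [0.4972, -0.1358, 0.3179]
tool_rot: [[-0.999, 0.046, 0.001], [0.046, 0.999, 0.001], [-0.001, 0.001, -1.0]]
ft_force: [1.5, 0.0, -1.3]
grip_width: 0.0092
gripper_force: 59.0
```

Call:
{"fn": "move_arm", "kwargs": {
  "jaw": [0.8,0.8,0.8,0.8,0.8,0.8,0.8,0.8,0.8,0.8],
  "dp": [
    [0.232,-2.853,0.5],
    [0.232,-2.853,0.5],
    [0.232,-2.853,0.5],
    [0.232,-2.853,0.5],
    [0.232,-2.853,0.5],
    [0.232,-2.853,0.5],
    [0.232,-2.853,0.5],
    [0.232,-2.853,0.5],
    [0,0,0],
    [0,0,0]
  ],
  "turn": [
    [0,0,0.0045],
    [0,0,0.0045],
    [0,0,0.0045],
    [0,0,0.0045],
    [0,0,0.0045],
    [0,0,0.0045],
    [0,0,0.0045],
    [0,0,0.0045],
    [0,0,0],
    [0,0,0]
  ]
}}

```text
time_s: 20.1
position: [0.4647, -0.3621, 0.2769]
tool_rot: [[-0.997, 0.083, 0.0], [0.083, 0.997, 0.001], [0.0, 0.001, -1.0]]
ft_force: [-0.0, -0.1, -1.0]
grip_width: 0.0091
gripper_force: 59.2
```

```bash
python3 - <<'E'
from pour import *
c=cur(); print(c); rows(c,T(Rphi(85.5),[.466,-.36,.053]),12)
E
```

```text
[[-0.9965  0.0832  0.0001  0.4647]
 [ 0.0832  0.9965  0.0015 -0.3621]
 [ 0.0001  0.0015 -1.      0.2769]
 [ 0.      0.      0.      1.    ]]
n 12 dp cm [-0.01   0.017  1.866] turn [ 0.0001 -0.     -0.0004]
```

Lower to about 2 mm above the bench, then creep down.

Call:
{"fn": "move_arm", "kwargs": {
  "jaw": [0.8,0.8,0.8,0.8,0.8,0.8,0.8,0.8,0.8,0.8,0.8,0.8],
  "dp": [
    [0,0,1],
    [0,0,2.5],
    [0,0,3],
    [0,0,3],
    [0,0,3],
    [0,0,3],
    [0,0,3],
    [0,0,1.8],
    [0,0,1],
    [0,0,0.6],
    [0,0,0.3],
    [0,0,0]
  ],
  "turn": [
    [0,0,0],
    [0,0,0],
    [0,0,0],
    [0,0,0],
    [0,0,0],
    [0,0,0],
    [0,0,0],
    [0,0,0],
    [0,0,0],
    [0,0,0],
    [0,0,0],
    [0,0,0]
  ]
}}

```text
time_s: 21.1
position: [0.466, -0.3606, 0.0562]
tool_rot: [[-0.997, 0.08, 0.001], [0.08, 0.997, -0.001], [-0.001, -0.001, -1.0]]
ft_force: [0.8, -0.5, -2.1]
grip_width: 0.0092
gripper_force: 59.1
```

Call:
{"fn": "move_arm", "kwargs": {
  "jaw": [0.8,0.8,0.8,0.8],
  "dp": [
    [0,0,0.1],
    [0,0,0.1],
    [0,0,0],
    [0,0,0]
  ],
  "turn": [
    [0,0,0],
    [0,0,0],
    [0,0,0],
    [0,0,0]
  ]
}}

```text
time_s: 21.43
position: [0.4658, -0.3606, 0.054]
tool_rot: [[-0.997, 0.08, 0.001], [0.08, 0.997, -0.001], [-0.001, -0.001, -1.0]]
ft_force: [-0.9, 0.1, -1.3]
grip_width: 0.0089
gripper_force: 59.1
```

Call:
{"fn": "move_arm", "kwargs": {
  "jaw": [0.8,0.8,0.8,0.8],
  "dp": [
    [0,0,0.1],
    [0,0,0.1],
    [0,0,0.05],
    [0,0,0]
  ],
  "turn": [
    [0,0,0],
    [0,0,0],
    [0,0,0],
    [0,0,0]
  ]
}}

```text
time_s: 21.77
position: [0.4657, -0.3604, 0.051]
tool_rot: [[-0.997, 0.08, 0.0], [0.08, 0.997, -0.0], [-0.0, -0.0, -1.0]]
ft_force: [-0.7, 0.2, -0.5]
grip_width: 0.0094
gripper_force: 59.2
```

Call:
{"fn": "move_arm", "kwargs": {
  "jaw": [0.8,0.8,1.6,3,4,4,4,4,4],
  "dp": [
    [0,0,0.06],
    [0,0,0],
    [0,0,0],
    [0,0,0],
    [0,0,0],
    [0,0,0],
    [0,0,0],
    [0,0,0],
    [0,0,0]
  ],
  "turn": [
    [0,0,0],
    [0,0,0],
    [0,0,0],
    [0,0,0],
    [0,0,0],
    [0,0,0],
    [0,0,0],
    [0,0,0],
    [0,0,0]
  ]
}}

```text
time_s: 22.52
position: [0.4656, -0.3605, 0.0504]
tool_rot: [[-0.997, 0.08, -0.0], [0.08, 0.997, -0.0], [0.0, -0.0, -1.0]]
ft_force: [-0.2, -0.7, -0.0]
grip_width: 0.04
gripper_force: 0.0
```

Call:
{"fn": "move_arm", "kwargs": {
  "jaw": [4,4,4,4,4,4,4,4,4,4],
  "dp": [
    [0,0,-0.5],
    [0,0,-1.5],
    [0,0,-2.5],
    [0,0,-3],
    [0,0,-3],
    [0,0,-3],
    [0,0,-1],
    [0,0,0],
    [0,0,0],
    [0,0,0]
  ],
  "turn": [
    [0,0,0],
    [0,0,0],
    [0,0,0],
    [0,0,0],
    [0,0,0],
    [0,0,0],
    [0,0,0],
    [0,0,0],
    [0,0,0],
    [0,0,0]
  ]
}}

```text
time_s: 23.35
position: [0.4652, -0.36, 0.1937]
tool_rot: [[-0.997, 0.08, -0.002], [0.08, 0.997, 0.002], [0.002, 0.002, -1.0]]
ft_force: [0.0, 0.4, -0.1]
grip_width: 0.0399
gripper_force: 0.0
```

```bash
python3 g.py w6; python3 - <<'E'
from h import *
from e import bayangle
im,d=snap("top","t6"); P=cloud("top",d); print(bayangle(im,P,d,(.524,-.1045)))
for q in("tube_rack","wash_bottle","swab_jar"):
    r=cams.mark_of("top",q)[0]; print(q,r["p"],np.array(r["location"])*[640,480])
E
```

```text
[ 0.4652 -0.36    0.1937] 23.35
4797 [ 0.4327 -0.4452  0.001 ] [ 0.4871 -0.3548  0.0875]
plate 532 [ 0.463  -0.3602  0.0852] ((463.8653564453125, -360.6824035644531), (8.435800552368164, 33.5911865234375), 85.57260131835938) [0.0839 0.0865]
dir 176.8616043160188
body ((460.1691589355469, -400.18359375), (87.4898681640625, 49.48542022705078), 85.42443084716797)
caps [ 0.4441 -0.4105  0.2233] [ 0.4726 -0.3215  0.2977]
0.94 313.472 235.104 [ 0.4598 -0.361   0.0851]
0.79 283.392 364.08 [ 0.5515 -0.3908  0.1024]
(np.float64(89.25), np.float64(0.9458560193587416), [955, 1206, 1145])
tube_rack 0.8 [175.68  249.216]
wash_bottle 0.73 [199.296 167.712]
swab_jar 0.79 [412.672 149.904]
```

The scoop stands level and empty, the carousel hasn't moved, and the bystanders are where they were, so I'm handing in.

```bash
python3 -c "
from rig import ticket
print(ticket.close_job())"
```

```text
the job is handed in; nothing more can be done
None
```

The job is handed in at about 23.5 s: the lilac bay is under the chute to within about 1°, all three caps are in it, the empty scoop stands upright on the bench released, and the rack, bottle and jar have not moved.

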